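# Back the glue press off one full turn

### The arm

A 6-joint arm with a two-finger parallel gripper is mounted at the origin on the work surface. World frame = base frame: x ahead of the robot, y to its left, z up, the work surface at z = 0. Lengths are in m, angles in rad, forces in N, time in s.
With the tool pointing down it reaches from about 0.3 to 0.875 m from the base axis. Payload 6.4 kg.
Tool frame: the origin (TCP) lies midway between the tips of the shut fingers; the grasp point (between the pads) lies 19 mm behind it; z points along the fingers, y is the line along which they close (so a half turn about z gives the same grasp; the last joint's range is limited). The gripper opens to 85 mm and grips with 20 to 120 N. Pads are 22 mm wide; open, the fingers measure 114 mm over their backs; the gripper's body (76 mm by 85 mm) begins 54 mm behind the grasp point. The pads swing forward as they close: fully open they stand 13 mm farther back than shut.
Start: joints at [0.93, 0.181, 1.607, -0, 1.354, -0.206], TCP at [0.242, 0.522, 0.231] pointing down, gripper open.
Joint ranges: [-2.99, 2.99], [-0.89, 2.07], [0.3, 2.58], [-1.14, 4.28], [0, 2.63], [-3.12, 3.12]. Speed limits (rad/s): [2.57, 2.57, 3.01, 3.14, 3.14, 3.14].

### API

Orientations are given as a unit quaternion [w, x, y, z].
In Python, from bench import sensors, vision, ctrl gives the robot as it stands.
- The arm moves only by the tool carry_out, never from a script. Its argument "deltas" is text: rows parted by semicolons, each of 7 numbers parted by spaces: the shift along the tool's x, y, z in mm, then the turn, a rotation vector about the tool's x, y, z in rad, then the closure, from 0 (fully open) to 1 (shut). In form: tx ty tz ax ay az claw; .... A call has 1 to 12 rows; each row is the pose to reach, as a shift and turn from the pose commanded when the call began, along the tool's axes at that moment; what a row does not reach only later rows make up. A row lasts 1/8 s, in which the tool goes at most 62.5 mm and 10.7 degrees, less where a joint would pass 70% of its speed; a pose out of reach is approached as far as the arm can. A call with a gripper value outside its range is refused whole. The fingers move at their own pace and stop on an object; the grip force is fixed at half the most. Time passes only in rows, so rows that repeat a pose let the fingers close. It gives the time, the measured TCP pose, the force, the opening and the grip force at its end, in the units of the state.
- sensors.get_obs(): the state, without advancing time (a new reading comes with each control period).
- vision.camera(name): name is "scene" or "top"; returns the picture (480x640x3 uint8, blue, green, red); there is no depth.
- vision.camera_model(name): a dict with "K" (3x3 intrinsics, pixels), "k1" (the pictures are not rectified: a ray, as slopes to the right and down, at radius r is drawn at 1 + k1 r^2 times it, then the intrinsics apply), "extrinsics" (4x4, takes a point from world to camera coordinates). Camera axes: x right, y down, z forward; pixel columns grow to the right and rows downward; lengths in m; the calibration is good to about 2 mm. A picture is of the moment at which its call begins. camera_model takes no time and is no camera call.
- ctrl.hand_in(): hands the job in; it is judged then, once.
The state is a dict: "time_s": time; "q": joint angles; "dq": joint speeds; "joint_efforts": joint torques, N m; "eef_pos": TCP position; "eef_rot": TCP orientation; "wrist_force": force on the tool from outside, world axes, zero at the start; "torque": the same for the moment, N m; "opening": opening from 0.0 (shut) to 1.0 (fully open); "grasp_force": force on a finger pad.
Only numpy, scipy, OpenCV 4.12 (cv2) and the standard library are available. Lean on these libraries where they do the work, as an engineer would, in place of code of your own. Each camera call takes 0.05 s, during which the arm holds its last target. There are 200 camera calls.

### The job

The glue has set: back the press off by pushing the level hand wheel round by its upright handle, anticlockwise seen from above, through exactly one full turn, so that the handle comes to rest where it started. Only push with the fingertips or the outside of the fingers: do not pinch the handle or force it, and leave the block in the press and everything else on the bench where it is.

Things in the scene. Friction and masses are not known exactly. Their poses are not given: they have to be found in the camera images.
- wheel (a joint): angle of the hand wheel on its upright axle, rad; grows as the wheel is pushed anticlockwise seen from above (a full turn is 6.283). At the start it stands somewhere from 0 to 1.2. It has no stop or click near one turn, drags with about 2 to 3 N at the handle, and stays where it is left. Every turn lifts the screw, the foot and the wheel by 4 mm
- hub (a point): centre of the hand wheel, on its axle, in the mid-plane of the rim (about 210 mm above the bench). The wheel is dark cast metal, 166 mm across over its round rim; rim circle radius 75 mm, rim bar 16 mm thick, so the rim's top is 8 mm above this point; three spokes 13 mm thick run from the hub to the rim at 120 degree spacing; the hub boss is 38 mm across and rises 20 mm above this point. Nothing stands above the wheel
- handle (a point): point on the centre line of the wheel's upright turned-wood handle, 35 mm above the rim's mid-plane. The handle is a fixed round peg, 18 to 22 mm across, standing on the rim 75 mm from the axle at the end of one spoke; its top is 27 mm above this point and the rim's top 27 mm below it. It travels with the wheel on a circle of radius 75 mm
- press: green bench screw press bolted to the bench, origin under the centre of its 200 x 250 x 20 mm base; two steel columns and a crosshead (60 x 250 mm, top at 165 mm) along its own y; column nuts to 177 mm; the hand wheel lies level above it on an upright screw. The wheel spins well clear of it
- blank: glued-up block of two boards, 85 x 150 x 40 mm, long side along the press's y; lies on the press base under the foot; origin at the centre of its underside; must stay
- hexpiece: six-sided dark wood piece, 48 mm across corners, 14 mm thick, lying on the press base in front of the block; not part of the job
- slat_long: notched pine slat 200 x 30 x 18 mm lying on the bench; not part of the job
- slat_short: notched pine slat 130 x 30 x 18 mm lying on the bench; not part of the job
- tin: round varnish tin, 72 mm across, 110 mm tall, standing on the bench; not part of the job
- glue: glue bottle, 54 mm across, 150 mm tall, standing on the bench; not part of the job
- brush: paint brush lying on the bench; not part of the job
- pot: open round plastic pot, 70 mm across, 70 mm tall, standing on the bench; not part of the job

How it is judged:
By the outcome, as a careful person would: the job done as asked, in the order asked, and still so for the second after the job is handed in, with the robot touching nothing.
It also fails if it takes over 64 s, if anything falls off the work surface, if the arm or the gripper's body presses on something with over 40 N, if the wrist force passes 120 N, or if a joint passes its speed limit or range.

## Working session

There is one attempt and no reset: what is moved stays moved. The work goes in short steps, Python scripts to look and compute and a tool call to move; the robot and the scene stay as the last step left them, time stands still between calls to the robot, and variables do not carry over. Pictures are saved under pics/ and viewed, at most 10 in all, crops included, and the job is handed in when it is done.

Besides the shell and the picture viewer there is one more tool, called after "Emit:" as name(argument=value, ...), one argument or row to a line, values as JSON. carry_out: Moves the arm, as the interface text tells. Its arguments: {"type":"object","properties":{"deltas":{"type":"string"}},"required":["deltas"]}

```bash
mkdir -p pics; python3 - <<'E'
from bench import sensors, vision, ctrl
import cv2,numpy as np
for n in("scene","top"):
    cv2.imwrite(f"pics/{n}0.png",vision.camera(n)); m=vision.camera_model(n); print(n,m["K"],m["k1"],np.round(m["extrinsics"],4))
o=sensors.get_obs(); print(o)
E
```

```text
scene [[446.46512792   0.         319.98157809]
 [  0.         446.46512792 236.62051532]
 [  0.           0.           1.        ]] -0.01319039401062505 [[-0.8447  0.535  -0.0135  0.4599]
 [ 0.3309  0.5022 -0.7989 -0.0302]
 [-0.4207 -0.6793 -0.6013  1.3955]
 [ 0.      0.      0.      1.    ]]
top [[539.52974207   0.         323.89400288]
 [  0.         539.52974207 242.79433816]
 [  0.           0.           1.        ]] -0.06581219717120433 [[ 0.0255 -0.9996 -0.0128 -0.0224]
 [-0.9878 -0.0232 -0.154   0.5389]
 [ 0.1536  0.0165 -0.988   1.648 ]
 [ 0.      0.      0.      1.    ]]
{'time_s': 0.1, 'q': array([ 9.29706517e-01,  1.81416445e-01,  1.60789907e+00,  2.02965629e-05,
        1.35379776e+00, -2.06254723e-01]), 'dq': array([ 1.82038446e-04, -2.38653868e-03, -2.94193176e-03, -3.96154626e-05,
        1.74011406e-03, -3.21149338e-04]), 'joint_efforts': array([ 2.90883472e-04, -4.45884168e+01, -3.52235663e+01, -3.57043536e-04,
        4.24791273e-03, -7.13246345e-05]), 'eef_pos': array([0.24188287, 0.52111361, 0.23050685]), 'eef_rot': array([-3.21602604e-04,  2.15710764e-01,  9.76457008e-01, -6.89010385e-04]), 'wrist_force': array([ 1.13930652, -0.12792775, -0.67561522]), 'torque': array([ 0.00081211,  0.01310719, -0.00707596]), 'grasp_force': 0.0, 'opening': 1.0002103063366365}
```

View pics/scene0.png

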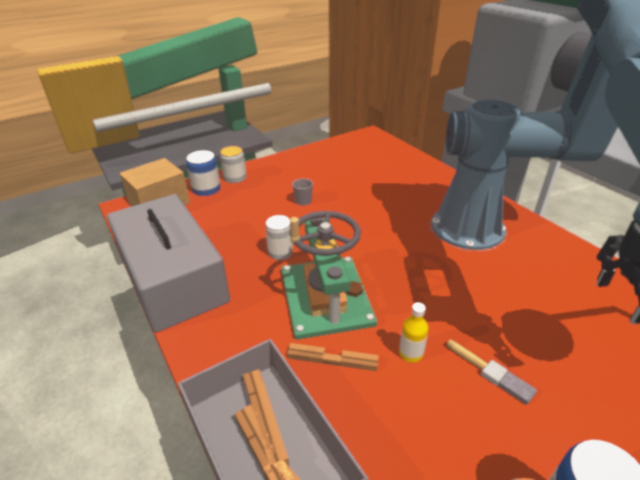

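View pics/top0.png

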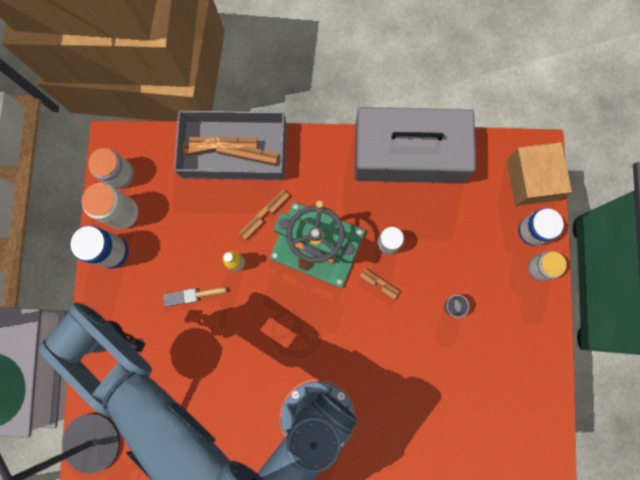

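The scene view shows the wheel at about (327,232), with the handle at (294,228). In the top view the hub is near (316,234) and the handle near (320,205), on the side away from the robot. I'll zoom in to measure.

```bash
cat > h.py <<'E'
import cv2,numpy as np
from bench import sensors, vision, ctrl
def ray(n,uv):
    m=vision.camera_model(n);K=m["K"];E=m["extrinsics"]
    d=np.array([(uv[0]-K[0,2])/K[0,0],(uv[1]-K[1,2])/K[1,1]]);s=d.copy()
    for _ in range(10): s=d/(1+m["k1"]*(s@s))
    R=E[:3,:3];return -R.T@E[:3,3],R.T@np.array([s[0],s[1],1])
def onz(n,uv,z):
    c,d=ray(n,uv);return c+d*(z-c[2])/d[2]
def tri(a,b):
    (c1,d1),(c2,d2)=ray("top",a),ray("scene",b)
    t=np.linalg.lstsq(np.c_[d1,-d2],c2-c1,rcond=None)[0]
    p,q=c1+t[0]*d1,c2+t[1]*d2;return (p+q)/2,np.linalg.norm(p-q)
E
python3 - <<'E'
import cv2,numpy as np
a=cv2.imread("pics/top0.png")[190:290,260:420];b=cv2.imread("pics/scene0.png")[200:300,260:400]
a=cv2.resize(a,None,fx=5,fy=5,interpolation=2);b=cv2.resize(b,None,fx=5,fy=5,interpolation=2)
cv2.imwrite("pics/a.png",a);cv2.imwrite("pics/b.png",b)
E
```

```text
(no output)
```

View pics/a.png

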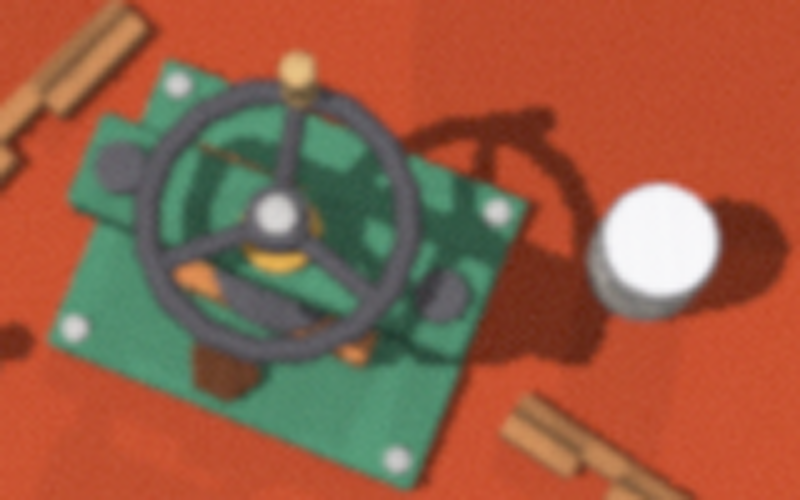

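View pics/b.png

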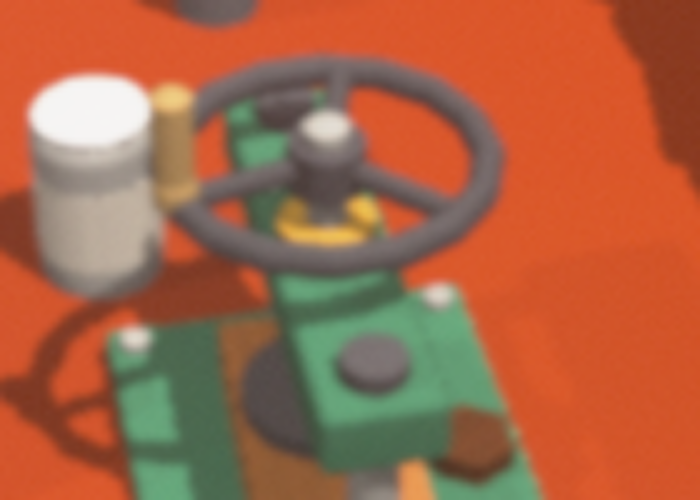

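The crops show the rim centre at about (277,220) and the handle top at about (298,70) in the top crop. In the scene crop the handle top is at about (173,97) and the hub cap at about (325,127).

```bash
python3 - <<'E'
from h import *
A=lambda u,v:((u+.5)/5-.5+260,(v+.5)/5-.5+190)
B=lambda u,v:((u+.5)/5-.5+260,(v+.5)/5-.5+200)
ring=[A(133,220),A(420,220),A(277,78),A(277,362)]
P=[onz("top",p,.21) for p in ring];c=np.mean(P,0);print("rim",np.round(P,4),c)
print("hub",onz("top",A(277,214),.232),tri(A(277,214),B(325,127)))
h=onz("top",A(298,68),.272);print("h",h,tri(A(298,68),B(173,93)))
d=(h-c)[:2];print(np.hypot(*d),np.degrees(np.arctan2(d[1],d[0])))
# side bolts of base, tin, glue in world
for n,uv,z in [("glue",(233,258),.15),("tin",(391,238),.11)]: print(n,onz("top",uv,z))
o=sensors.get_obs();from scipy.spatial.transform import Rotation as R
w=o["eef_rot"];print(R.from_quat(w,scalar_first=True).as_matrix().round(3))
E
```

```text
rim [[ 0.5369  0.0952  0.21  ]
 [ 0.5407 -0.0669  0.21  ]
 [ 0.6209  0.0161  0.21  ]
 [ 0.4581  0.0115  0.21  ]] [0.53914723 0.01397467 0.21      ]
hub [0.53839806 0.01313537 0.232     ] (array([0.5383361 , 0.01392554, 0.22744082]), np.float64(0.0021221669176199423))
h [0.61262424 0.00257681 0.272     ] (array([0.6116165 , 0.00383473, 0.26865459]), np.float64(0.004193346787081121))
0.07435578626815975 -8.817533411749174
glue [0.47117731 0.25389517 0.15      ]
tin [ 0.54798909 -0.21160853  0.11      ]
[[-0.907  0.421 -0.001]
 [ 0.421  0.907 -0.001]
 [ 0.    -0.001 -1.   ]]
```

Emit:
carry_out(
  deltas="0 0 -50 0 0 0 1; 0 0 -100 0 0 0 1; -50 -34 -100 0 0 0 1; -100 -68 -100 0 0 0 1; -150 -102 -100 0 0 0 1; -200 -136 -100 0 0 0 1; -250 -170 -100 0 0 0 1; -300 -204 -100 0 0 0 1; -350 -237 -100 0 0 0 1; -400 -271 -100 0 0 0 1; -450 -305 -100 0 0 0 1; -500 -339 -100 0 0 0 1",
)

```text
time_s: 1.6
eef_pos: [0.5534, 0.0016, 0.331]
eef_rot: [-0.0, 0.216, 0.976, 0.0]
wrist_force: [0.6, 1.3, 0.5]
opening: 0.001
grasp_force: 0.0
```

Emit:
carry_out(
  deltas="-48 -33 0 0 0 0 1; -48 -33 0 0 0 0 1; -48 -33 0 0 0 0 1",
)

```text
time_s: 1.98
eef_pos: [0.582, -0.0464, 0.3306]
eef_rot: [-0.001, 0.216, 0.976, 0.0]
wrist_force: [0.0, -0.5, -0.1]
opening: -0.001
grasp_force: 0.0
```

```bash
python3 - <<'E'
from h import *
a=vision.camera("top")[150:300,240:440];b=vision.camera("scene")[150:300,220:420]
cv2.imwrite("pics/c.png",np.vstack([cv2.resize(i,None,fx=4,fy=4,interpolation=2)[150:450] for i in(a,b)]))
o=sensors.get_obs();print(o["eef_pos"],o["eef_rot"],o["q"],o["opening"],o["wrist_force"])
E
```

```text
[ 0.58198734 -0.04540885  0.3312993 ] [-1.74135546e-04  2.15024208e-01  9.76608690e-01  1.60641277e-04] [-2.81224234e-01  1.36098457e-01  1.45777361e+00  2.98240646e-04
  1.54808884e+00 -1.41859414e+00] -0.0017244847466788263 [-0.1248772  -0.05946924  0.65673429]
```

View pics/c.png

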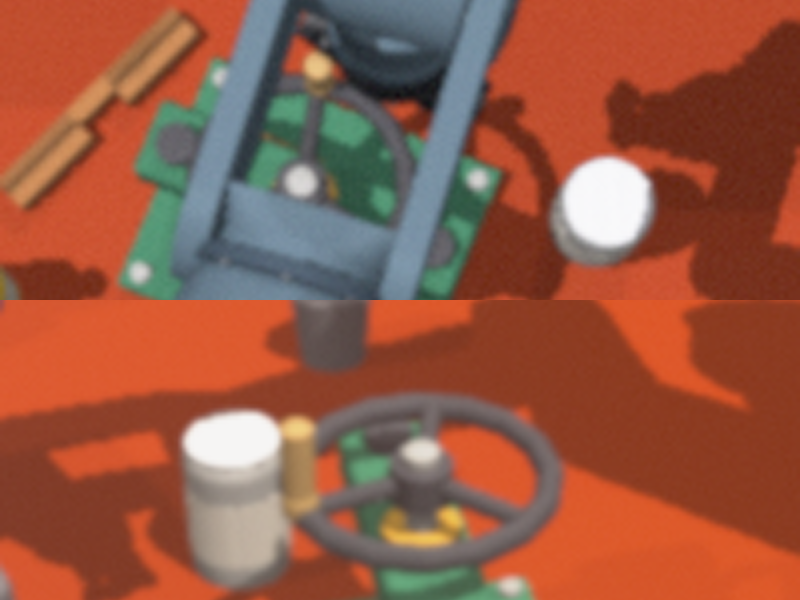

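The wheel is undisturbed, with the handle still on the far side (scene crop (298,430)), and the shut gripper is above the rim. Next I'll descend behind the handle and compute the approach toward it.

Emit:
carry_out(
  deltas="0 0 40 0 0 0 1; 0 0 70 0 0 0 1; 0 0 90 0 0 0 1; 0 0 98 0 0 0 1; 0 0 98 0 0 0 1; 0 0 98 0 0 0 1",
)

```text
time_s: 2.82
eef_pos: [0.5831, -0.0465, 0.2347]
eef_rot: [0.001, 0.215, 0.977, -0.0]
wrist_force: [0.6, 0.1, -0.2]
opening: -0.001
grasp_force: 0.0
```

```bash
cat >> h.py <<'E'
from scipy.spatial.transform import Rotation as Ro
HUB=np.array([.539,.0135])
def arc(a0,a1,n,p0,z=0,r=.075):
    """tool-frame mm from commanded xy p0 to points on the circle"""
    M=Ro.from_quat([-0.0,.2155,.9765,0],scalar_first=True).as_matrix()
    rows=[]
    for k,a in enumerate(np.radians(np.linspace(a0,a1,n+1)[1:])):
        d=np.r_[HUB+r*np.array([np.cos(a),np.sin(a)])-p0,z*(k+1)/n]
        rows.append("%.1f %.1f %.1f 0 0 0 1"%tuple(M.T@d*1000))
    print("; ".join(rows))
E
python3 - <<'E'
from h import *
o=sensors.get_obs();p=o["eef_pos"];print(p,o["wrist_force"],o["torque"])
d=p[:2]-HUB;a=np.degrees(np.arctan2(d[1],d[0]));print(np.hypot(*d),a)
arc(a,-30,10,p[:2])
E
```

```text
[ 0.58311812 -0.04652879  0.23467863] [ 0.6191657   0.08145812 -0.21204992] [ 0.02592128 -0.00019089 -0.01246723]
0.07449741626382549 -53.68599749365129
-1.9 2.5 0.0 0 0 0 1; -3.2 5.3 0.0 0 0 0 1; -4.4 8.2 0.0 0 0 0 1; -5.5 11.1 0.0 0 0 0 1; -6.5 14.0 0.0 0 0 0 1; -7.3 17.0 0.0 0 0 0 1; -8.0 20.0 0.0 0 0 0 1; -8.6 23.1 0.0 0 0 0 1; -9.1 26.1 0.0 0 0 0 1; -9.4 29.2 0.0 0 0 0 1
```

Emit:
carry_out(
  deltas="-1.9 2.5 0 0 0 0 1; -4.4 8.2 0 0 0 0 1; -6.5 14 0 0 0 0 1; -8 20 0 0 0 0 1; -8.6 23.1 0 0 0 0 1; -8.6 23.1 0 0 0 0 1; -8.6 23.1 0 0 0 0 1",
)

```text
time_s: 3.7
eef_pos: [0.6, -0.0294, 0.2332]
eef_rot: [-0.0, 0.216, 0.976, -0.0]
wrist_force: [0.2, 0.1, 0.5]
opening: 0.003
grasp_force: 0.0
```

Emit:
carry_out(
  deltas="-0.4 1.5 0 0 0 0 1; -0.4 1.5 0 0 0 0 1; -0.4 1.5 0 0 0 0 1",
)

```text
time_s: 4.08
eef_pos: [0.601, -0.0282, 0.2333]
eef_rot: [-0.0, 0.216, 0.976, -0.0]
wrist_force: [-0.8, -0.6, 0.1]
opening: -0.003
grasp_force: 0.0
```

Emit:
carry_out(
  deltas="-0.4 1.5 0 0 0 0 1; -0.4 1.5 0 0 0 0 1; -0.4 1.5 0 0 0 0 1",
)

```text
time_s: 4.45
eef_pos: [0.602, -0.027, 0.2333]
eef_rot: [-0.0, 0.216, 0.976, -0.0]
wrist_force: [-0.4, -0.2, 0.7]
opening: 0.002
grasp_force: 0.0
```

Emit:
carry_out(
  deltas="-0.3 1.5 0 0 0 0 1; -0.3 1.5 0 0 0 0 1; -0.3 1.5 0 0 0 0 1",
)

```text
time_s: 4.82
eef_pos: [0.6029, -0.0258, 0.2333]
eef_rot: [-0.0, 0.216, 0.976, -0.0]
wrist_force: [-0.3, -0.0, 0.2]
opening: -0.001
grasp_force: 0.0
```

Emit:
carry_out(
  deltas="-0.3 1.5 0 0 0 0 1; -0.3 1.5 0 0 0 0 1; -0.3 1.5 0 0 0 0 1",
)

```text
time_s: 5.2
eef_pos: [0.6038, -0.0245, 0.2333]
eef_rot: [-0.0, 0.216, 0.976, -0.0]
wrist_force: [0.7, 0.4, 0.7]
opening: -0.001
grasp_force: 0.0
```

Emit:
carry_out(
  deltas="-0.2 1.5 0 0 0 0 1; -0.2 1.5 0 0 0 0 1; -0.2 1.5 0 0 0 0 1",
)

```text
time_s: 5.58
eef_pos: [0.6046, -0.0232, 0.2333]
eef_rot: [-0.0, 0.216, 0.976, -0.0]
wrist_force: [-0.4, 0.7, 0.3]
opening: -0.002
grasp_force: 0.0
```

Emit:
carry_out(
  deltas="-0.1 1.0 0 0 0 0 1; -0.1 1.0 0 0 0 0 1; -0.1 1.0 0 0 0 0 1",
)

```text
time_s: 5.95
eef_pos: [0.6052, -0.0224, 0.2333]
eef_rot: [-0.0, 0.216, 0.976, -0.0]
wrist_force: [-0.1, 0.4, 0.6]
opening: 0.006
grasp_force: 0.0
```

Emit:
carry_out(
  deltas="-0.1 1.0 0 0 0 0 1; -0.1 1.0 0 0 0 0 1; -0.1 1.0 0 0 0 0 1",
)

```text
time_s: 6.32
eef_pos: [0.6057, -0.0215, 0.2333]
eef_rot: [0.0, 0.216, 0.976, -0.0]
wrist_force: [0.0, 0.0, -0.4]
opening: 0.004
grasp_force: 0.0
```

Emit:
carry_out(
  deltas="-0.1 1.0 0 0 0 0 1; -0.1 1.0 0 0 0 0 1; -0.1 1.0 0 0 0 0 1",
)

```text
time_s: 6.7
eef_pos: [0.6062, -0.0206, 0.2333]
eef_rot: [-0.0, 0.216, 0.976, -0.0]
wrist_force: [1.4, -0.5, 0.1]
opening: -0.0
grasp_force: 0.0
```

Emit:
carry_out(
  deltas="-0.1 1.0 0 0 0 0 1; -0.1 1.0 0 0 0 0 1; -0.1 1.0 0 0 0 0 1",
)

```text
time_s: 7.08
eef_pos: [0.6067, -0.0198, 0.2333]
eef_rot: [-0.0, 0.216, 0.976, -0.0]
wrist_force: [-0.1, 0.2, -0.2]
opening: 0.001
grasp_force: 0.0
```

Emit:
carry_out(
  deltas="0 1.0 0 0 0 0 1; 0 1.0 0 0 0 0 1; 0 1.0 0 0 0 0 1",
)

```text
time_s: 7.45
eef_pos: [0.607, -0.0191, 0.2333]
eef_rot: [-0.0, 0.216, 0.976, -0.0]
wrist_force: [-0.5, -2.1, 0.2]
opening: -0.002
grasp_force: 1.0
```

Contact found: force y is −2.1 N with the TCP at (0.607, −0.019). I'll keep the orientation fixed, follow the circle for 360° while rising 4 mm, and finish at this same pose.

```bash
python3 - <<'E'
from h import *
o=sensors.get_obs();print(o["eef_pos"],o["wrist_force"],o["q"])
cv2.imwrite("pics/start_scene.png",vision.camera("scene"))
p=np.array([.6071,-.0189]);d=p-HUB;r=np.hypot(*d);a=np.degrees(np.arctan2(d[1],d[0]));print(r,a)
for i in range(6):
    b=np.radians(a+60*i);print(i);arc(a+60*i,a+60*i+60,12,HUB+r*np.array([np.cos(b),np.sin(b)]),.004/6,r)
E
```

```text
[ 0.6070238  -0.01908203  0.23326185] [-0.52339047 -2.12307567  0.18376846] [-2.26423469e-01  2.50267546e-01  1.52006812e+00 -3.90082761e-04
  1.37143270e+00 -1.36223654e+00]
0.0754146537484592 -25.443746711511274
0
0.2 6.6 -0.1 0 0 0 1; 1.0 13.1 -0.1 0 0 0 1; 2.4 19.5 -0.2 0 0 0 1; 4.3 25.8 -0.2 0 0 0 1; 6.8 31.9 -0.3 0 0 0 1; 9.7 37.8 -0.3 0 0 0 1; 13.2 43.4 -0.4 0 0 0 1; 17.2 48.6 -0.4 0 0 0 1; 21.6 53.5 -0.5 0 0 0 1; 26.4 58.0 -0.6 0 0 0 1; 31.6 62.1 -0.6 0 0 0 1; 37.1 65.7 -0.7 0 0 0 1
1
5.8 3.1 -0.1 0 0 0 1; 11.9 5.7 -0.1 0 0 0 1; 18.1 7.7 -0.2 0 0 0 1; 24.5 9.2 -0.2 0 0 0 1; 31.0 10.1 -0.3 0 0 0 1; 37.6 10.5 -0.3 0 0 0 1; 44.2 10.2 -0.4 0 0 0 1; 50.7 9.4 -0.4 0 0 0 1; 57.2 8.1 -0.5 0 0 0 1; 63.4 6.2 -0.6 0 0 0 1; 69.5 3.7 -0.6 0 0 0 1; 75.4 0.7 -0.7 0 0 0 1
2
5.6 -3.5 -0.1 0 0 0 1; 10.8 -7.4 -0.1 0 0 0 1; 15.7 -11.8 -0.2 0 0 0 1; 20.2 -16.6 -0.2 0 0 0 1; 24.3 -21.8 -0.3 0 0 0 1; 27.9 -27.3 -0.3 0 0 0 1; 31.0 -33.1 -0.4 0 0 0 1; 33.5 -39.2 -0.4 0 0 0 1; 35.6 -45.5 -0.5 0 0 0 1; 37.1 -51.9 -0.6 0 0 0 1; 38.0 -58.4 -0.6 0 0 0 1; 38.3 -64.9 -0.7 0 0 0 1
3
-0.2 -6.6 -0.1 0 0 0 1; -
[... 179 characters left out ...]
.6 -53.5 -0.5 0 0 0 1; -26.4 -58.0 -0.6 0 0 0 1; -31.6 -62.1 -0.6 0 0 0 1; -37.1 -65.7 -0.7 0 0 0 1
4
-5.8 -3.1 -0.1 0 0 0 1; -11.9 -5.7 -0.1 0 0 0 1; -18.1 -7.7 -0.2 0 0 0 1; -24.5 -9.2 -0.2 0 0 0 1; -31.0 -10.1 -0.3 0 0 0 1; -37.6 -10.5 -0.3 0 0 0 1; -44.2 -10.2 -0.4 0 0 0 1; -50.7 -9.4 -0.4 0 0 0 1; -57.2 -8.1 -0.5 0 0 0 1; -63.4 -6.2 -0.6 0 0 0 1; -69.5 -3.7 -0.6 0 0 0 1; -75.4 -0.7 -0.7 0 0 0 1
5
-5.6 3.5 -0.1 0 0 0 1; -10.8 7.4 -0.1 0 0 0 1; -15.7 11.8 -0.2 0 0 0 1; -20.2 16.6 -0.2 0 0 0 1; -24.3 21.8 -0.3 0 0 0 1; -27.9 27.3 -0.3 0 0 0 1; -31.0 33.1 -0.4 0 0 0 1; -33.5 39.2 -0.4 0 0 0 1; -35.6 45.5 -0.5 0 0 0 1; -37.1 51.9 -0.6 0 0 0 1; -38.0 58.4 -0.6 0 0 0 1; -38.3 64.9 -0.7 0 0 0 1
```

Emit:
carry_out(
  deltas="0.2 6.6 -0.1 0 0 0 1; 1.0 13.1 -0.1 0 0 0 1; 2.4 19.5 -0.2 0 0 0 1; 4.3 25.8 -0.2 0 0 0 1; 6.8 31.9 -0.3 0 0 0 1; 9.7 37.8 -0.3 0 0 0 1; 13.2 43.4 -0.4 0 0 0 1; 17.2 48.6 -0.4 0 0 0 1; 21.6 53.5 -0.5 0 0 0 1; 26.4 58.0 -0.6 0 0 0 1; 31.6 62.1 -0.6 0 0 0 1; 37.1 65.7 -0.7 0 0 0 1",
)

```text
time_s: 9.0
eef_pos: [0.6012, 0.0568, 0.234]
eef_rot: [0.0, 0.216, 0.976, 0.0]
wrist_force: [1.1, -1.9, -0.1]
opening: -0.002
grasp_force: 1.1
```

```bash
python3 - <<'E'
from h import *
a=vision.camera("top")[190:290,240:400];b=vision.camera("scene")[190:290,250:410]
cv2.imwrite("pics/d.png",np.vstack([cv2.resize(i,None,fx=3,fy=3,interpolation=2) for i in(a,b)]))
E
```

```text
(no output)
```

View pics/d.png

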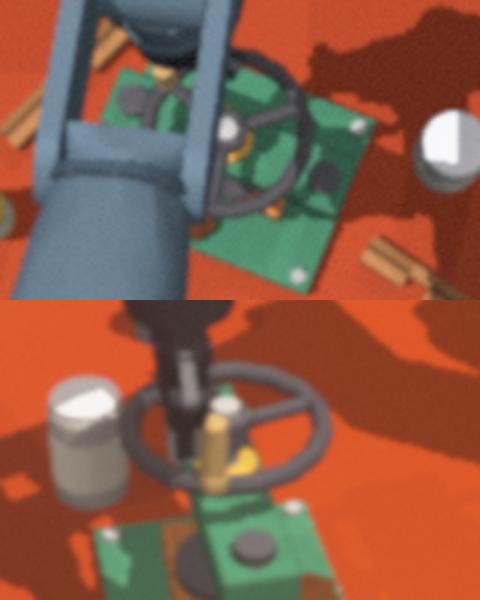

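The wheel has turned. The handle at scene crop (215,450) is being pushed by the shut fingers at (182,430) just behind it, as planned. Continuing.

Emit:
carry_out(
  deltas="5.8 3.1 -0.1 0 0 0 1; 11.9 5.7 -0.1 0 0 0 1; 18.1 7.7 -0.2 0 0 0 1; 24.5 9.2 -0.2 0 0 0 1; 31.0 10.1 -0.3 0 0 0 1; 37.6 10.5 -0.3 0 0 0 1; 44.2 10.2 -0.4 0 0 0 1; 50.7 9.4 -0.4 0 0 0 1; 57.2 8.1 -0.5 0 0 0 1; 63.4 6.2 -0.6 0 0 0 1; 69.5 3.7 -0.6 0 0 0 1; 75.4 0.7 -0.7 0 0 0 1",
)

```text
time_s: 10.6
eef_pos: [0.5328, 0.089, 0.2348]
eef_rot: [0.0, 0.216, 0.976, 0.0]
wrist_force: [3.2, -2.1, 1.0]
opening: -0.001
grasp_force: 1.5
```

Emit:
carry_out(
  deltas="5.6 -3.5 -0.1 0 0 0 1; 10.8 -7.4 -0.1 0 0 0 1; 15.7 -11.8 -0.2 0 0 0 1; 20.2 -16.6 -0.2 0 0 0 1; 24.3 -21.8 -0.3 0 0 0 1; 27.9 -27.3 -0.3 0 0 0 1; 31.0 -33.1 -0.4 0 0 0 1; 33.5 -39.2 -0.4 0 0 0 1; 35.6 -45.5 -0.5 0 0 0 1; 37.1 -51.9 -0.6 0 0 0 1; 38.0 -58.4 -0.6 0 0 0 1; 38.3 -64.9 -0.7 0 0 0 1",
)

```text
time_s: 12.1
eef_pos: [0.4709, 0.0458, 0.2354]
eef_rot: [0.0, 0.216, 0.976, 0.0]
wrist_force: [3.7, 2.3, -0.5]
opening: -0.004
grasp_force: 1.7
```

Emit:
carry_out(
  deltas="-0.2 -6.6 -0.1 0 0 0 1; -1.0 -13.1 -0.1 0 0 0 1; -2.4 -19.5 -0.2 0 0 0 1; -4.3 -25.8 -0.2 0 0 0 1; -6.8 -31.9 -0.3 0 0 0 1; -9.7 -37.8 -0.3 0 0 0 1; -13.2 -43.4 -0.4 0 0 0 1; -17.2 -48.6 -0.4 0 0 0 1; -21.6 -53.5 -0.5 0 0 0 1; -26.4 -58.0 -0.6 0 0 0 1; -31.6 -62.1 -0.6 0 0 0 1; -37.1 -65.7 -0.7 0 0 0 1",
)

```text
time_s: 13.6
eef_pos: [0.4769, -0.0297, 0.236]
eef_rot: [-0.0, 0.216, 0.976, -0.0]
wrist_force: [-0.8, 2.2, -0.6]
opening: 0.003
grasp_force: 1.1
```

```bash
python3 - <<'E'
from h import *
a=vision.camera("top")[190:290,240:400];b=vision.camera("scene")[190:290,250:410]
cv2.imwrite("pics/e.png",np.vstack([cv2.resize(i,None,fx=3,fy=3,interpolation=2) for i in(a,b)]))
E
```

```text
(no output)
```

View pics/e.png

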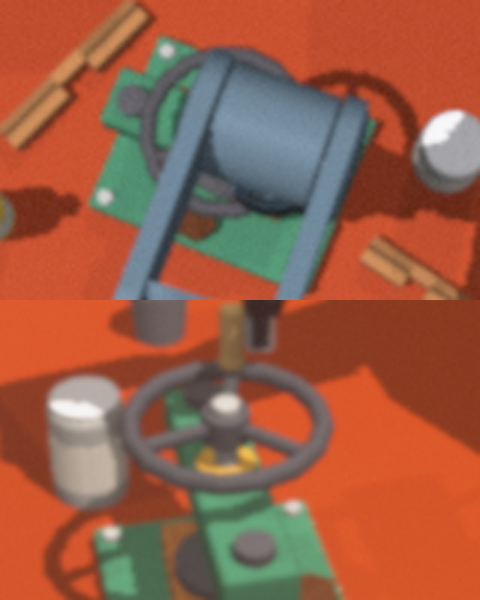

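The handle is on the −y side (scene crop (232,335)) with the fingers right behind it. Continuing, and slowing near the end.

Emit:
carry_out(
  deltas="-5.8 -3.1 -0.1 0 0 0 1; -11.9 -5.7 -0.1 0 0 0 1; -18.1 -7.7 -0.2 0 0 0 1; -24.5 -9.2 -0.2 0 0 0 1; -31.0 -10.1 -0.3 0 0 0 1; -37.6 -10.5 -0.3 0 0 0 1; -44.2 -10.2 -0.4 0 0 0 1; -50.7 -9.4 -0.4 0 0 0 1; -57.2 -8.1 -0.5 0 0 0 1; -63.4 -6.2 -0.6 0 0 0 1; -69.5 -3.7 -0.6 0 0 0 1; -75.4 -0.7 -0.7 0 0 0 1",
)

```text
time_s: 15.2
eef_pos: [0.5452, -0.0612, 0.2367]
eef_rot: [-0.001, 0.216, 0.976, 0.0]
wrist_force: [-4.9, 5.8, 2.6]
opening: 0.0
grasp_force: 3.0
```

Emit:
carry_out(
  deltas="-5.6 3.5 -0.1 0 0 0 1; -10.8 7.4 -0.1 0 0 0 1; -15.7 11.8 -0.2 0 0 0 1; -20.2 16.6 -0.2 0 0 0 1; -24.3 21.8 -0.3 0 0 0 1; -27.9 27.3 -0.3 0 0 0 1; -31.0 33.1 -0.4 0 0 0 1; -33.5 39.2 -0.4 0 0 0 1; -35.6 45.5 -0.5 0 0 0 1; -36.4 48.7 -0.5 0 0 0 1; -37.1 51.9 -0.6 0 0 0 1; -37.6 55.1 -0.6 0 0 0 1",
)

```text
time_s: 16.7
eef_pos: [0.6024, -0.0273, 0.2374]
eef_rot: [-0.0, 0.216, 0.976, -0.0]
wrist_force: [-4.0, -0.7, -0.5]
opening: 0.003
grasp_force: 1.3
```

Emit:
carry_out(
  deltas="-0.2 1.7 0 0 0 0 1; -0.4 3.3 0 0 0 0 1; -0.5 4.9 0 0 0 0 1; -0.6 6.3 0 0 0 0 1; -0.6 7.5 0 0 0 0 1; -0.7 8.5 0 0 0 0 1; -0.7 9.2 0 0 0 0 1; -0.7 9.2 0 0 0 0 1; -0.7 9.2 0 0 0 0 1",
)

```text
time_s: 17.82
eef_pos: [0.607, -0.0194, 0.2374]
eef_rot: [0.0, 0.216, 0.976, 0.0]
wrist_force: [-1.9, -0.6, -0.8]
opening: 0.002
grasp_force: 1.0
```

```bash
python3 - <<'E'
from h import *
o=sensors.get_obs();print(o["eef_pos"],o["wrist_force"],o["grasp_force"],o["time_s"])
E
```

```text
[ 0.60698427 -0.01935942  0.23741232] [-1.90379582 -0.56626132 -0.75784095] 0.9816800660337321 17.825
```

Emit:
carry_out(
  deltas="0 0.3 0 0 0 0 1; 0 0.5 0 0 0 0 1; 0 0.5 0 0 0 0 1; 0 0.5 0 0 0 0 1",
)

```text
time_s: 18.32
eef_pos: [0.6071, -0.019, 0.2374]
eef_rot: [0.0, 0.216, 0.976, -0.0]
wrist_force: [-2.8, -1.2, 1.1]
opening: -0.001
grasp_force: 1.3
```

```bash
python3 - <<'E'
from h import *
o=sensors.get_obs();print(o["eef_pos"],o["wrist_force"],o["grasp_force"],o["time_s"])
b=vision.camera("scene");a=cv2.imread("pics/scene0.png")
cv2.imwrite("pics/f.png",np.vstack([cv2.resize(i[200:260,265:385],None,fx=5,fy=5,interpolation=2)for i in(a,b)]))
E
```

```text
[ 0.60708389 -0.01899686  0.23740459] [-2.80973416 -1.17641887  1.08218505] 1.3156577321933582 18.325
```

View pics/f.png

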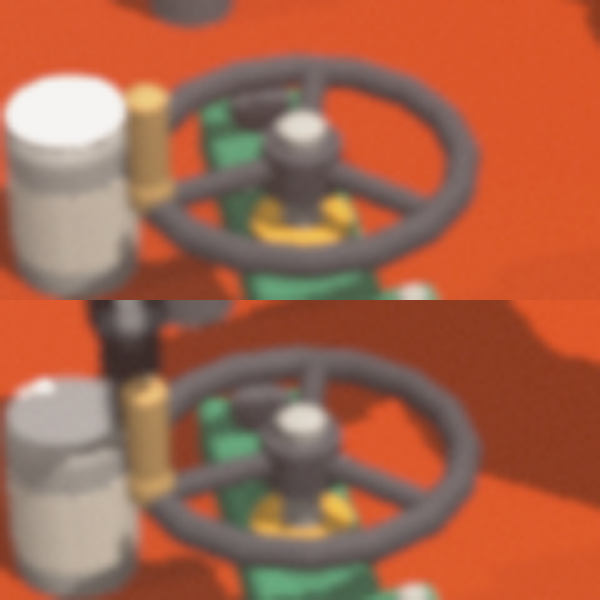

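The handle is back at its starting column (crop x ≈ 148) and about 7 crop px higher, which matches the 4 mm lift. Backing off, then lifting away.

Emit:
carry_out(
  deltas="0.2 -3 0 0 0 0 1; 1 -8 0 0 0 0 1; 2.5 -15 0 0 0 0 1; 4 -20 0 0 0 0 1; 4 -20 -30 0 0 0 1; 4 -20 -80 0 0 0 1; 4 -20 -130 0 0 0 1; 4 -60 -150 0 0 0 1; 4 -60 -150 0 0 0 1; 4 -60 -150 0 0 0 1",
)

```text
time_s: 19.62
eef_pos: [0.5779, -0.0716, 0.3868]
eef_rot: [-0.0, 0.216, 0.976, 0.0]
wrist_force: [-0.3, -0.1, 0.0]
opening: 0.003
grasp_force: 0.0
```

```bash
python3 - <<'E'
from h import *
o=sensors.get_obs();print(o["eef_pos"],o["wrist_force"],o["time_s"])
b=vision.camera("scene");a=cv2.imread("pics/scene0.png")
cv2.imwrite("pics/g.png",np.vstack([cv2.resize(i[200:260,265:385],None,fx=5,fy=5,interpolation=2)for i in(a,b)]))
P=[]
for i in(a,b):
    hsv=cv2.cvtColor(i,cv2.COLOR_BGR2HSV)[205:245,288:301]
    m=cv2.inRange(hsv,(13,70,80),(28,255,255));n,l,s,c=cv2.connectedComponentsWithStats(m);k=1+s[1:,4].argmax();print(s[k],c[k]+[288,205])
E
```

```text
[ 0.57791737 -0.07164563  0.38675013] [-0.29210726 -0.08390854  0.02290161] 19.625
[  2  12  10  26 205] [293.99512195 229.27804878]
[  1  10  11  26 208] [293.96153846 227.51923077]
```

View pics/g.png

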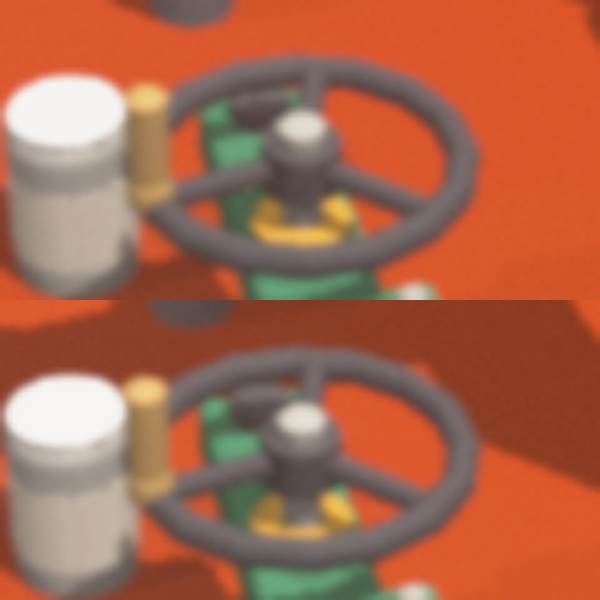

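The handle is in its original spot: column 294.0 both times, and 1.8 px higher, which is about the 4 mm lift. Everything else in view is unmoved.

```bash
python3 -c "
from bench import ctrl;print(ctrl.hand_in())"
```

```text
the job is handed in; nothing more can be done
None
```

The wheel was pushed one full turn anticlockwise and the handle is back where it started (within about 1 mm in the camera view); I then backed the arm clear and handed the job in at about 20 s, with no verdict returned.

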